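# Prop open the bottle warmer's guard and take out the bottle

## Task

Raise the hinged guard flap of the bottle warmer by its front lip until its stay drops behind the catch, and let the flap back down onto the stay so that it stands propped open by itself; it must not fall shut. Then take the bottle out of the warmer, keep it upright, and stand it in the shallow steel tray beside the bottle that is already there. Set it down without dropping it, leave the flap propped, and leave the other things where they are.

Things in the scene. Friction and masses are not known exactly. Their poses are not given: they have to be found in the camera images.
- warmer: bottle warmer, fixed: white open-topped box, outside 140 (x) x 184 (y) mm, rim 135 mm above the bench, walls 6 mm, inner floor 30 mm above the bench. Origin: centre of its underside. -x: front (control panel, flap lip); +x: rear (hinge); -y: right side, where stay and guide stick out to 111 mm from the middle. Shut, the flap's mid-plane is 143 mm above the bench.
- flap_hinge (a point): middle of the flap's hinge axis, at x = +78 mm, z = 143 mm in the warmer's frame; the axis runs along the warmer's y
- flap_lip (a point): middle of the guard flap's front edge, 172 mm from the hinge axis: a rolled lip 8 mm thick, 120 mm wide, standing 24 mm out from the box's front face when shut, free below. A fingertip can go under it from the front and push it up round the hinge. The flap is 190 mm wide and 4 mm thick, a metal frame with a clear window.
- flap (a joint): hinge angle of the guard flap, rad: 0 shut, growing as the lip rises (1.57 upright), stop at 1.60. Raised past about 1.50, the stay's pin drops behind the catch; let down from there it rests on the stay at about 1.36. The flap weighs about 0.35 kg, its hinge has a light closing spring (under 0.1 N m), and it falls shut when neither held nor propped.
- stay (a joint): angle of the prop stay relative to the flap, rad: 0 when shut, about 2.1 when it props. A flat steel bar, 98 mm from its pivot (an ear on the flap's right edge, 48 mm from the hinge axis) to its cross pin. It swings freely: by its weight the pin rides on the ledge on the warmer's right side.
- stay_pin (a point): middle of the cross pin (6 mm diameter) at the free lower end of the stay
- catch (a point): where the middle of the pin rests when the stay is set: behind (towards the hinge from) an 8 mm step down in the ledge on the warmer's right side
- bottle: the bottle to take: round white plastic bottle with a screw cap, body 52 mm diameter up to about 65 mm, shoulder above it, cap 31 mm diameter, 106 mm tall, about 0.12 kg. It stands upright in the warmer, in the front half of the well. Origin: centre of its underside; z along the bottle.
- tray: shallow steel tray, loose, 280 mm (y) x 120 mm (x), flat floor 268 x 108 mm and 2 mm thick, rim 18 mm high. Origin: centre of its underside.
- bottle_parked: second bottle of the same size and shape, standing in the tray, somewhere along its long middle line up to 80 mm either side of the tray's centre. Origin: centre of its underside.
- timer: bystander: bench timer 59 x 68 x 24 mm, loose, left of the tray
- marker_a: bystander: marker pen 142 mm long, loose, behind the tray

How it is judged:
By the outcome, as a careful person would: the job done as asked, in the order asked, and still so for the second after the job is handed in, with the robot touching nothing.
It also fails if it takes over 61 s, if anything falls off the work surface, if the arm or the gripper's body presses on something with over 40 N, if the wrist force passes 120 N, or if a joint passes its speed limit or range.

## Robot

A 7-joint arm with a two-finger parallel gripper is mounted at the origin on a cart in front of the work surface, level with it; the furniture and walls round the work are solid. World frame = base frame: x ahead of the robot, y to its left, z up, the work surface at z = 0. Lengths are in m, angles in rad, forces in N, time in s.
With the tool pointing down it reaches from about 0.4 to 0.75 m from the base axis. Payload 19.5 kg.
Tool frame: the origin (TCP) lies between the finger pads; the fingertips stand 8 mm ahead of it and the grasp point (between the pads) lies 11 mm behind it; z points along the fingers, y is the line along which they close (so a half turn about z gives the same grasp; the last joint's range is limited). The gripper opens to 85 mm and grips with 20 to 120 N. Pads are 22 mm wide; open, the fingers measure 114 mm over their backs; the gripper's body (76 mm by 85 mm) begins 54 mm behind the grasp point. The pads swing forward as they close: fully open they stand 13 mm farther back than shut.
Start: joints at [1.225, 0.707, -0.028, 1.485, 0.022, 0.951, -0.075], TCP at [0.172, -0.549, 0.239] pointing down, gripper open.
Joint ranges: [-2.71, 2.71], [-0.32, 2.16], [-1.57, 1.52], [0, 2.45], [-1.46, 4.6], [0, 2.02], [-2.83, 2.83]. Speed limits (rad/s): [1.89, 1.89, 2.57, 2.57, 3.01, 3.01, 3.01].

## Interface

Orientations are given as a unit quaternion [x, y, z, w].
In Python, from plant import arm, vision, monitor gives the robot as it stands (arm), with the cameras (vision) and the readings (monitor).
- The arm moves only by the shell command python3 steer.py FILE, which reads ROWS from the file FILE. ROWS is one flat JSON list of numbers that holds 1 to 10 rows one after another, with no inner brackets; each row has 5 numbers: the finger opening in m, then dx, dy, dz in units of 5 mm, then a turn about the tool's z in rad; each row shifts and turns the commanded pose from where the row before left it, along the tool's axes as they then stand; what a row does not reach is not made up. A row lasts 1/12 s, in which the tool goes at most 0.0417 m and 0.125 rad, less where a joint would pass 70% of its speed; a pose out of reach is approached as far as the arm can. The fingers move at their own pace and stop on an object; the grip force is fixed at half the most. Time passes only in rows, so rows that do not move let the fingers close. It prints the time, the measured TCP pose, the force, the opening and the grip force at its end. Input that does not fit is refused with a message, and nothing moves.
- monitor.get_obs(): the state, without advancing time (a new reading comes with each control period).
- vision.camera(name): name is "scene" or "top" or "wrist"; returns the picture (480x640x3 uint8, blue, green, red); there is no depth.
- vision.camera_model(name): a dict with "camera_matrix" (3x3 intrinsics, pixels), "cam_to_world" (4x4, takes a point from camera to world coordinates). Camera axes: x right, y down, z forward; pixel columns grow to the right and rows downward; lengths in m; the calibration is good to about 2 mm. A picture is of the moment at which its call begins: read the wrist's pose just before it. camera_model takes no time and is no camera call; for the wrist camera it gives the pose at the moment of the call.
- arm.job_done(): hands the job in; it is judged then, once.
The state is a dict: "clock": time; "joint_pos": joint angles; "qvel": joint speeds; "joint_torque": joint torques, N m; "ee_pos": TCP position; "tool_rot": TCP orientation; "force": force on the tool from outside, world axes, zero at the start; "moment": the same for the moment, N m; "grip_width": finger opening in m; "finger_force": force on a finger pad.
Only numpy, scipy, OpenCV 4.12 (cv2) and the standard library are available. Lean on these libraries where they do the work, as an engineer would, in place of code of your own. Each camera call takes 0.05 s, during which the arm holds its last target. There are 200 camera calls.

## Working session

There is one attempt and no reset: what is moved stays moved. The work goes in short steps, Python scripts to look and compute and a shell command to move; the robot and the scene stay as the last step left them, time stands still between calls to the robot, and variables do not carry over. Pictures are saved under pics/ and viewed, at most 10 in all, crops included, and the job is handed in when it is done.

```bash
ls; mkdir -p pics
python3 - <<'E'
from plant import arm, vision, monitor
import cv2,numpy as np
o=monitor.get_obs();print(o)
for n in("scene","top"):
    cv2.imwrite(f"pics/{n}0.png",vision.camera(n));m=vision.camera_model(n);print(n,np.round(m["camera_matrix"],1).tolist(),np.round(m["cam_to_world"],3).tolist())
E
```

```text
pics
plant.py
steer.py
{'clock': 0.0, 'joint_pos': array([ 1.22533238,  0.70712874, -0.02764767,  1.48498983,  0.0219876 ,
        0.95090021, -0.0754854 ]), 'qvel': array([ 1.41440637e-03,  5.31220735e-04,  1.73930547e-03, -2.76289713e-04,
        4.60955366e-04,  9.60240186e-04,  2.98924069e-05]), 'joint_torque': array([ 5.83623296e-04, -8.83220744e+01,  1.23491965e+00, -2.36171722e+01,
        1.69161824e-02,  6.54560325e-03,  1.68234817e-05]), 'ee_pos': array([ 0.17193049, -0.54842621,  0.23881456]), 'tool_rot': array([ 9.88485612e-01,  1.51313842e-01, -8.82873387e-05, -5.55361949e-04]), 'force': array([-0.08097646, -0.81073193,  0.78946973]), 'moment': array([ 0.00542211,  0.02651558, -0.01692991]), 'finger_force': 0.0, 'grip_width': 0.08547271610340434}
scene [[547.2, 0.0, 308.0], [0.0, 547.2, 232.5], [0.0, 0.0, 1.0]] [[-0.691, -0.367, 0.623, -0.394], [-0.723, 0.344, -0.599, 0.928], [0.005, -0.864, -0.503, 0.821], [0.0, 0.0, 0.0, 1.0]]
top [[598.1, 0.0, 304.7], [0.0, 598.1, 243.1], [0.0, 0.0, 1.0]] [[0.003, -0.984, 0.18, 0.214], [-1.0, -0.002, 0.004, 0.067], [-0.003, -0.18, -0.984, 1.677], [0.0, 0.0, 0.0, 1.0]]
```

View pics/scene0.png

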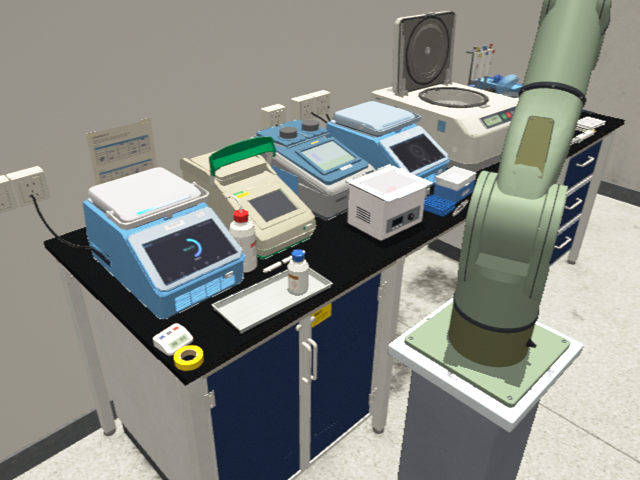

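View pics/top0.png

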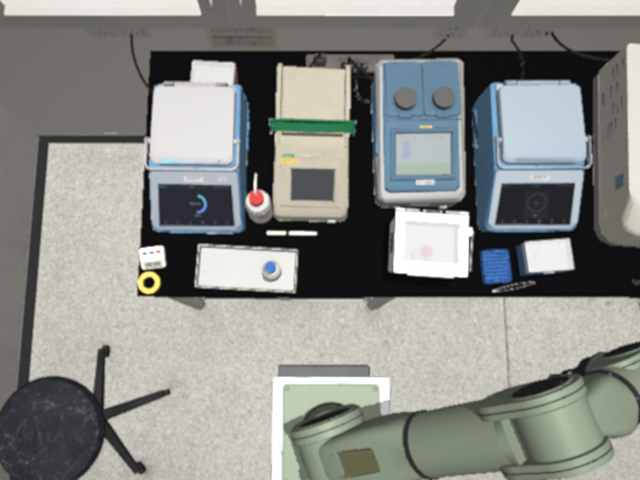

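The scene view shows the warmer at about (386,202) and the tray with the parked bottle (blue cap) at (297,258). In the top view the warmer is at (430,243), with a pinkish cap seen through its window at (426,252). The tray is at (247,268) and the parked cap at (270,268).

```bash
cat > h.py <<'E'
from plant import arm, vision, monitor
import cv2,numpy as np
from scipy.spatial.transform import Rotation as R
def ray(n,uv,m=None):
    m=m or vision.camera_model(n);T=np.array(m["cam_to_world"]);d=np.linalg.inv(m["camera_matrix"])@[uv[0],uv[1],1]
    return T[:3,3],T[:3,:3]@d
def onz(n,uv,z,m=None):
    o,d=ray(n,uv,m);return o+d*(z-o[2])/d[2]
def tri(*rays):
    A=0;b=0
    for o,d in rays:
        d=d/np.linalg.norm(d);P=np.eye(3)-np.outer(d,d);A=A+P;b=b+P@o
    x=np.linalg.solve(A,b);return x,[np.linalg.norm(np.cross(x-o,d/np.linalg.norm(d))) for o,d in rays]
def proj(n,p,m=None):
    m=m or vision.camera_model(n);q=np.linalg.inv(m["cam_to_world"])@[*p,1];q=np.array(m["camera_matrix"])@q[:3];return q[:2]/q[2]
E
python3 - <<'E'
import cv2,numpy as np
t=cv2.imread("pics/top0.png");s=cv2.imread("pics/scene0.png")
a=cv2.resize(t[195:305,380:490],(400,400),interpolation=cv2.INTER_CUBIC)
b=cv2.resize(s[155:245,340:430],(400,400),interpolation=cv2.INTER_CUBIC)
c=cv2.resize(t[235:305,185:305],(400,233),interpolation=cv2.INTER_CUBIC)
d=cv2.resize(s[230:330,205:345],(326,233),interpolation=cv2.INTER_CUBIC)
o=np.zeros((600,800,3),np.uint8);o[:400]=0
o[:366,:366]=cv2.resize(a,(366,366));o[:366,400:766]=cv2.resize(b,(366,366));o[367:600,:400]=c;o[367:600,400:726]=d
cv2.imwrite("pics/crop0.png",o)
E
```

```text
(no output)
```

View pics/crop0.png

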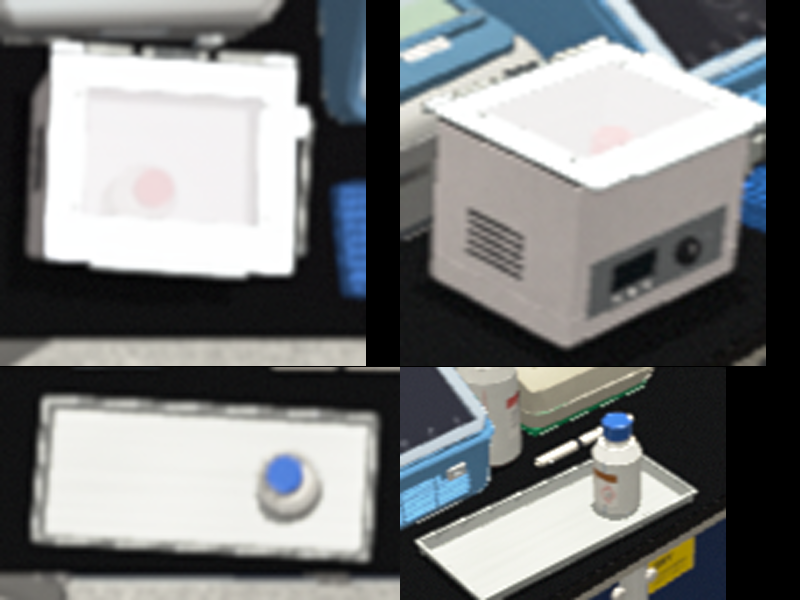

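Run:
```python
from h import *
t=cv2.imread("pics/top0.png");s=cv2.imread("pics/scene0.png")
c=lambda p:(p[0]/3.327+380-.35,p[1]/3.327+195-.35)
sc=lambda p:((p[0]-400)/4.067+340-.4,p[1]/4.067+155-.4)
for n,p in dict(FL=(45,258),FR=(294,275),BL=(50,42),BR=(298,57),lipL=(88,268),lipR=(240,278)).items(): print(n,onz("top",c(p),.145).round(4))
for n,p in dict(FL=(594,188),FR=(766,113),BL=(425,106),BR=(600,40)).items(): print("scene",n,onz("scene",sc(p),.145).round(4))
print("tri FL",tri(ray("top",c((45,258))),ray("scene",sc((594,188)))))
print("tri BL",tri(ray("top",c((50,42))),ray("scene",sc((425,106)))))
# caps
def cen(im,f,roi):
    x0,y0,x1,y1=roi;m=f(im[y0:y1,x0:x1].astype(int)).astype(np.uint8)
    k=cv2.connectedComponentsWithStats(m);i=1+k[2][1:,4].argmax();return k[3][i]+[x0,y0],k[2][i]
blue=lambda a:(a[...,0]-a[...,2]>60)
pink=lambda a:(a[...,2]-a[...,0]>16)
tb,sb=cen(t,blue,(255,255,285,290)),cen(s,blue,(285,245,310,266))
tp,sp=cen(t,pink,(405,220,458,265)),cen(s,pink,(370,165,420,200))
print(tb,sb,tp,sp)
print("parked cap",tri(ray("top",tb[0]),ray("scene",sb[0])),"tgt cap",tri(ray("top",tp[0]),ray("scene",sp[0])))
print(onz("top",tb[0],.10),onz("top",tp[0],.136),onz("scene",sp[0],.13))
# tray outer
g=t[235:305,185:305].astype(int).min(2)>70
m=g.astype(np.uint8);cs,_=cv2.findContours(m,0,2);cs=[x for x in cs if cv2.contourArea(x)>1500]
for x in cs:
    r=cv2.minAreaRect(x);b=cv2.boxPoints(r)+[185,235];print(r,[onz("top",q,.018).round(4).tolist() for q in b])
```

```text
FL [ 0.4191 -0.1561  0.145 ]
FR [ 0.4063 -0.3484  0.145 ]
BL [ 0.5913 -0.1641  0.145 ]
BR [ 0.5795 -0.3595  0.145 ]
lipL [ 0.4114 -0.1892  0.145 ]
lipR [ 0.4039 -0.3065  0.145 ]
scene FL [ 0.4186 -0.1519  0.145 ]
scene FR [ 0.4098 -0.335   0.145 ]
scene BL [ 0.5852 -0.1647  0.145 ]
scene BR [ 0.5754 -0.3515  0.145 ]
tri FL (array([ 0.42022123, -0.15575387,  0.14293476]), [np.float64(0.0010499359687110956), np.float64(0.0010499359687109423)])
tri BL (array([ 0.58961783, -0.16591755,  0.14351237]), [np.float64(0.002544091469120199), np.float64(0.002544091469120393)])
(array([269.88172043, 266.83870968]), array([10,  7, 11, 11, 93], dtype=int32)) (array([297.5483871 , 254.95967742]), array([  6,   5,  14,  12, 124], dtype=int32)) (array([425.91139241, 251.02531646]), array([16, 26, 11, 11, 79], dtype=int32)) (array([391.21621622, 188.43243243]), array([18, 21,  9,  7, 37], dtype=int32))
parked cap (array([0.43824897, 0.16457623, 0.09929106]), [np.float64(0.0007155243435614428), np.float64(0.0007155243435614517)]) tgt cap (array([ 0.47753782, -0.24473095,  0.13125921]), [np.float64(0.0006300827985691149), np.float64(0.000630082798568875)])
[0.43868863 0.16501252 0.1       ] [ 0.47622029 -0.24414319  0.136     ] [ 0.47965389 -0.24651984  0.13      ]
((61.17845916748047, 32.78769302368164), (103.17423248291016, 45.37447738647461), 3.1798300743103027) [[0.3916, 0.3822, 0.018], [0.5198, 0.3798, 0.018], [0.5041, 0.089, 0.018], [0.3764, 0.0954, 0.018]]
```

```bash
cat >> h.py <<'E'
def to(p):
    "tool-axis displacement from here to world p"
    o=monitor.get_obs();r=R.from_quat(o["tool_rot"]);M=r.as_matrix()
    print("t",round(o["clock"],2),"ee",o["ee_pos"].round(4),"yaw",round(float(np.arctan2(M[1,0],M[0,0])),3),"zax",M[:,2].round(3),"F",o["force"].round(1),"w",round(o["grip_width"],4))
    if p is not None: print("d_tool",(M.T@(np.array(p)-o["ee_pos"])).round(4))
E
echo '[0, 0, 0, 0, 0.123, 0, 0, 0, 0, 0.123, 0, 0, 0, 0, 0.123]' > path.dat && python3 steer.py path.dat; python3 -c "
from h import *
to((.355,-.246,.20))"
```

```text
clock: 0.35
ee_pos: [0.1719, -0.5486, 0.239]
tool_rot: [0.999, -0.036, -0.0, -0.0]
force: [-0.6, -0.2, 0.3]
grip_width: 0.0516
finger_force: 0.0
t 0.35 ee [ 0.1719 -0.5486  0.239 ] yaw -0.071 zax [-0.     0.001 -1.   ] F [-0.6 -0.2  0.3] w 0.0516
d_tool [ 0.1611 -0.3148  0.0392]
```

Careful with the scale: shifts go in units of 5 mm. That gives: -0.0315 m is -6.3, 0.016 m is 3.2.

```bash
echo '[0, 3.2, -6.3, 0.8, 0, 0, 3.2, -6.3, 0.8, 0, 0, 3.2, -6.3, 0.8, 0, 0, 3.2, -6.3, 0.8, 0, 0, 3.2, -6.3, 0.8, 0, 0, 3.2, -6.3, 0.8, 0, 0, 3.2, -6.3, 0.8, 0, 0, 3.2, -6.3, 0.8, 0, 0, 3.2, -6.3, 0.8, 0, 0, 3.2, -6.3, 0.8, 0]' > path.dat && python3 steer.py path.dat; python3 -c "
from h import *
to((.365,-.246,.128))
m=vision.camera_model('wrist');print(np.array(m['cam_to_world']).round(3).tolist())
cv2.imwrite('pics/w1.png',vision.camera('wrist'))
print(proj('wrist',(.404,-.248,.143),m))"
```

```text
clock: 1.18
ee_pos: [0.3527, -0.2432, 0.1991]
tool_rot: [0.999, -0.033, -0.0, -0.0]
force: [0.1, -0.8, 0.4]
grip_width: -0.0002
finger_force: 0.0
t 1.18 ee [ 0.3527 -0.2432  0.1991] yaw -0.065 zax [-0.  0. -1.] F [ 0.1 -0.8  0.4] w -0.0002
d_tool [0.0125 0.002  0.0711]
[[-0.066, -0.961, -0.269, 0.42], [-0.998, 0.063, 0.018, -0.247], [-0.001, 0.27, -0.963, 0.333], [0.0, 0.0, 0.0, 1.0]]
[324.40753855 162.67281111]
```

View pics/w1.png

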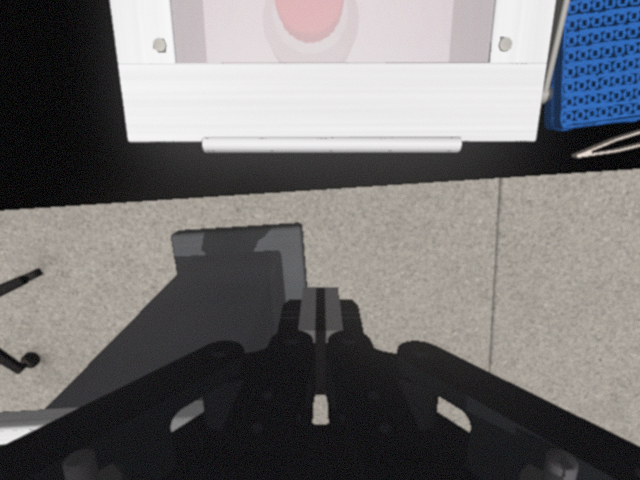

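The wrist view shows the lip as a bar from (203,145) to (462,145), with its front edge at row 152. The closed fingertips are at (320,300), about in line with it.

```bash
python3 -c "
from h import *
for p in ((203,145),(462,145),(332,152),(332,138)): print(p,onz('wrist',p,.145).round(4))
print(monitor.get_obs()['joint_pos'].round(2))
to((.375,-.247,.133))"
echo '[0, 0, 0, 4.4, 0, 0, 0, 0, 4.4, 0, 0, 0, 0, 4.4, 0, 0, 2, 0.6, 0, 0, 0, 2, 0, 0, 0]' > path.dat && python3 steer.py path.dat
```

```text
(203, 145) [ 0.419 -0.186  0.145]
(462, 145) [ 0.4121 -0.3049  0.145 ]
(332, 152) [ 0.4124 -0.2451  0.145 ]
(332, 138) [ 0.4187 -0.2455  0.145 ]
[ 0.43  0.58  0.13  2.05 -0.15  0.53 -0.95]
t 1.23 ee [ 0.3561 -0.2371  0.1983] yaw -0.058 zax [ 0.     0.004 -1.   ] F [ 7.2  8.6 -1.7] w 0.0003
d_tool [0.0194 0.009  0.0653]
clock: 1.65
ee_pos: [0.3714, -0.2494, 0.1322]
tool_rot: [0.999, -0.033, -0.001, -0.001]
force: [-0.4, -0.4, 0.2]
grip_width: 0.0001
finger_force: 0.0
```

To row units: 0.01 m is 2, 0.008 m is 1.6.

```bash
echo '[0, 2, 0, 0, 0, 0, 1.6, 0, 0, 0, 0, 1.2, 0, 0, 0, 0, 0.8, 0, 0, 0]' > path.dat && python3 steer.py path.dat;echo '[0, 0.8, 0, 0, 0, 0, 0.8, 0, 0, 0]' > path.dat && python3 steer.py path.dat
```

```text
clock: 1.98
ee_pos: [0.3991, -0.2507, 0.133]
tool_rot: [0.999, -0.033, -0.001, -0.0]
force: [-25.0, -1.7, 0.0]
grip_width: -0.0001
finger_force: 12.2
clock: 2.15
ee_pos: [0.3997, -0.2505, 0.132]
tool_rot: [0.999, -0.034, -0.009, -0.003]
force: [-65.3, -3.7, 1.9]
grip_width: 0.0001
finger_force: 32.7
```

To row units: -0.006 m is -1.2, -0.003 m is -0.6.

```bash
echo '[0, -0.6, 0, -0.6, 0, 0, 0, 0, -1.2, 0, 0, 0, 0, -1.2, 0]' > path.dat && python3 steer.py path.dat;echo '[0, 0, 0, -1.2, 0, 0, 0.2, 0, -1.2, 0]' > path.dat && python3 steer.py path.dat
```

```text
clock: 2.4
ee_pos: [0.3996, -0.2507, 0.1474]
tool_rot: [0.999, -0.034, -0.005, -0.002]
force: [-28.2, -0.6, 0.1]
grip_width: -0.0001
finger_force: 13.8
clock: 2.57
ee_pos: [0.4009, -0.2508, 0.1597]
tool_rot: [0.999, -0.034, -0.005, -0.002]
force: [-30.3, -1.0, 2.4]
grip_width: -0.0001
finger_force: 14.5
```

```bash
python3 -c "
from h import *
s=vision.camera('scene');cv2.imwrite('pics/s2.png',cv2.resize(s[120:260,320:500],(720,560),interpolation=2))
to(None)"
```

```text
t 2.62 ee [ 0.4011 -0.2508  0.1606] yaw -0.068 zax [-0.009  0.003 -1.   ] F [-31.1   1.3   4.4] w 0.0001
```

View pics/s2.png

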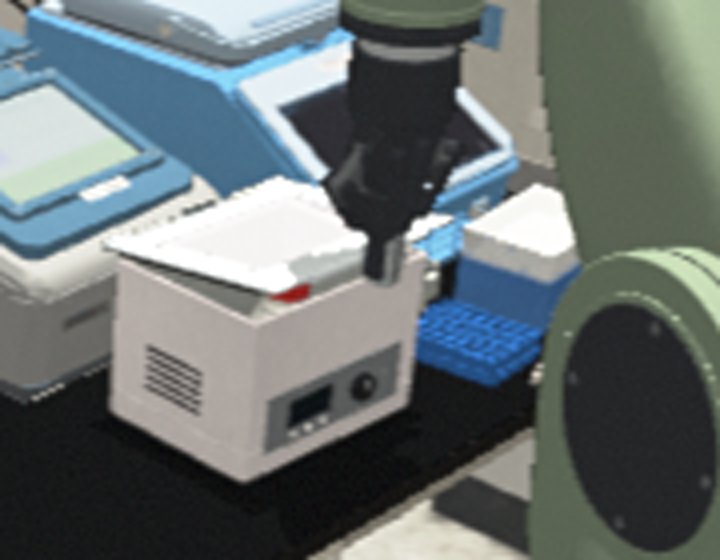

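The scene view shows the flap lifted off the box, with its near front corner at about (290,280) in the crop and the red cap visible beneath it. The fingers, at (385,255), hold the lip, so I keep following the arc.

To row units: -0.0169 m is -3.38, -0.0164 m is -3.28.

```bash
echo '[0, 0.3, 0, -3.38, 0, 0, 0.8, 0, -3.28, 0, 0, 1.2, 0, -3.16, 0, 0, 1.6, 0, -3, 0]' > path.dat && python3 steer.py path.dat;echo '[0, 1.94, 0, -2.8, 0, 0, 2.2, 0, -2.6, 0, 0, 2.46, 0, -2.4, 0]' > path.dat && python3 steer.py path.dat
```

```text
clock: 2.95
ee_pos: [0.4238, -0.2524, 0.2251]
tool_rot: [0.999, -0.033, -0.002, -0.001]
force: [-5.3, 0.3, 0.7]
grip_width: -0.0003
finger_force: 2.8
clock: 3.2
ee_pos: [0.4572, -0.2548, 0.2644]
tool_rot: [0.999, -0.033, -0.001, -0.0]
force: [-6.4, 0.9, 3.2]
grip_width: 0.0001
finger_force: 2.6
```

To row units: 0.016 m is 3.2, 0.0153 m is 3.06.

```bash
echo '[0, 2.7, 0, -2.14, 0, 0, 2.9, 0, -1.86, 0, 0, 3.06, 0, -1.4, 0, 0, 3.2, 0, -1, 0]' > path.dat && python3 steer.py path.dat;echo '[0, 3.32, 0, -0.6, 0, 0, 3.32, 0, -0.2, 0]' > path.dat && python3 steer.py path.dat; python3 -c "
from h import *
to(None)"
```

```text
clock: 3.53
ee_pos: [0.5177, -0.2587, 0.2963]
tool_rot: [0.999, -0.033, -0.0, 0.0]
force: [-1.6, -0.0, 1.9]
grip_width: -0.0002
finger_force: 0.8
clock: 3.7
ee_pos: [0.5511, -0.2609, 0.3]
tool_rot: [0.999, -0.033, 0.0, 0.0]
force: [-0.7, -0.4, 0.1]
grip_width: -0.0
finger_force: 0.5
t 3.7 ee [ 0.5511 -0.2609  0.3   ] yaw -0.065 zax [ 0. -0. -1.] F [-0.7 -0.4  0.1] w -0.0
```

To row units: 0.006 m is 1.2, 0.005 m is 1.

```bash
echo '[0, 1.2, 0, 0, 0, 0, 1.2, 0, 0, 0, 0, 1, 0, 0, 0, 0, 0, 0, 0, 0]' > path.dat && python3 steer.py path.dat; python3 -c "
from h import *
to(None)
s=vision.camera('scene');cv2.imwrite('pics/s3.png',cv2.resize(s[80:260,320:500],(600,600),interpolation=2))"
```

```text
clock: 4.03
ee_pos: [0.5677, -0.2619, 0.2991]
tool_rot: [0.999, -0.033, -0.0, -0.0]
force: [-1.3, 0.8, 0.3]
grip_width: 0.0002
finger_force: 0.2
t 4.03 ee [ 0.5677 -0.2619  0.2991] yaw -0.065 zax [-0.  0. -1.] F [-1.3  0.8  0.3] w 0.0002
```

View pics/s3.png

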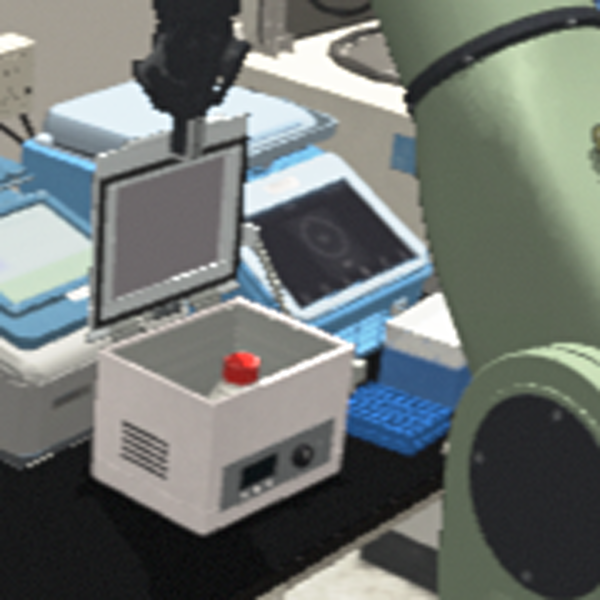

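The scene view shows the flap upright, its window at (170,230), with the red cap now exposed at (240,367). I'll push slightly further and then lower the flap gently onto the stay.

```bash
echo '[0, 0.6, 0, 0, 0, 0, 0.2, 0, 0, 0, 0, 0, 0, 0, 0, 0, 0, 0, 0, 0]' > path.dat && python3 steer.py path.dat; echo '[0, -1, 0, 0, 0, 0, -1, 0, 0, 0, 0, -1, 0, 0, 0, 0, -1, 0, 0, 0, 0, -1, 0, 0, 0, 0, -0.8, 0, 0, 0, 0, -0.8, 0, 0, 0]' > path.dat && python3 steer.py path.dat;echo '[0, -0.8, 0, 0, 0, 0, -0.8, 0, 0, 0, 0, 0, 0, 0, 0, 0, 0, 0, 0, 0]' > path.dat && python3 steer.py path.dat; python3 -c "
from h import *
to(None)
s=vision.camera('scene');t=vision.camera('top');cv2.imwrite('pics/s4.png',np.hstack([cv2.resize(s[100:240,340:460],(400,467),interpolation=2),cv2.resize(t[190:300,380:474],(400,467),interpolation=2)]))"
```

```text
clock: 4.42
ee_pos: [0.5714, -0.2622, 0.2995]
tool_rot: [0.999, -0.033, 0.0, 0.0]
force: [-1.3, -0.4, -0.4]
grip_width: -0.0001
finger_force: 0.5
clock: 5.0
ee_pos: [0.5381, -0.2599, 0.2995]
tool_rot: [0.999, -0.033, 0.0, -0.0]
force: [0.5, -0.3, 0.1]
grip_width: 0.0001
finger_force: 0.3
clock: 5.33
ee_pos: [0.5306, -0.2594, 0.2995]
tool_rot: [0.999, -0.033, 0.0, -0.0]
force: [-0.9, 0.7, 0.2]
grip_width: 0.0001
finger_force: 0.3
t 5.33 ee [ 0.5306 -0.2594  0.2995] yaw -0.065 zax [ 0.  0. -1.] F [-0.9  0.7  0.2] w 0.0001
```

View pics/s4.png

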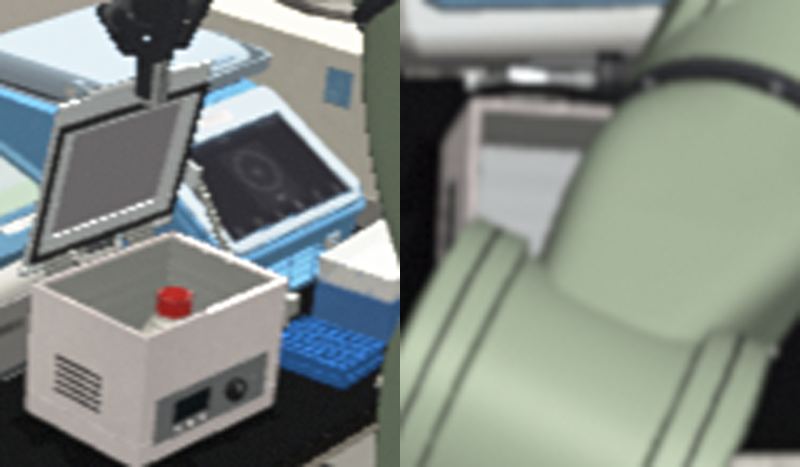

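The scene half shows the flap leaning forward, its lip at (160,90), and the fingers are at or near it. I'll back off and compare pictures to see whether the flap follows.

```bash
python3 - <<'E'
from h import *
cv2.imwrite("pics/a.png",vision.camera('scene'))
E
echo '[0, -0.8, 0, 0, 0, 0, -0.8, 0, 0, 0, 0, -0.8, 0, 0, 0, 0, -2, 0, 0, 0, 0, -2, 0, 0, 0, 0, -4, 0, 0, 0, 0, 0, 0, 0, 0]' > path.dat && python3 steer.py path.dat
python3 - <<'E'
from h import *
s=vision.camera('scene');cv2.imwrite("pics/b.png",s);a=cv2.imread("pics/a.png")
# left flap edge region untouched by robot
d=cv2.absdiff(a,s).max(2)
print("flap-left diff",(d[135:190,344:372]>30).sum(),"whole flap",(d[125:185,345:400]>30).sum())
to(None)
E
```

```text
clock: 6.07
ee_pos: [0.4759, -0.2564, 0.2999]
tool_rot: [0.999, -0.033, -0.0, 0.0]
force: [0.3, -0.5, 0.3]
grip_width: -0.0003
finger_force: 0.0
flap-left diff 8 whole flap 125
t 6.12 ee [ 0.4775 -0.2562  0.3   ] yaw -0.066 zax [ 0. -0. -1.] F [0.2 0.3 0.3] w -0.0001
```

The flap did not follow (its left edge changed by 8 pixels), so it is propped. Next I locate the cap, then turn the tool half round so the camera faces away from the flap.

```bash
cat >> h.py <<'E'
def red(im,roi=None):
    a=im.astype(int);m=((a[...,2]-a[...,0]>70)&(a[...,2]-a[...,1]>70)).astype(np.uint8)
    if roi: k=np.zeros_like(m);k[roi[1]:roi[3],roi[0]:roi[2]]=1;m*=k
    k=cv2.connectedComponentsWithStats(m);i=1+k[2][1:,4].argmax();return k[3][i],k[2][i]
E
cat > cap.py <<'E'
from h import *
s=vision.camera('scene');r=red(s,(350,150,430,220));print("scene",r)
m=vision.camera_model('wrist');w=vision.camera('wrist');q=red(w);print("wrist",q)
print("tri",tri(ray('scene',r[0]),ray('wrist',q[0],m)))
print("wrist on z .136",onz('wrist',q[0],.136,m))
E
python3 cap.py
echo '[0.05, -2, 0, 0, -0.125, 0.05, 0, 0, 0, -0.125, 0.05, 0, 0, 0, -0.125, 0.05, 0, 0, 0, -0.125, 0.05, 0, 0, 0, -0.125, 0.05, 0, 0, 0, -0.125, 0.05, 0, 0, 0, -0.125, 0.05, 0, 0, 0, -0.125, 0.05, 0, 0, 0, -0.125, 0.05, 0, 0, 0, -0.125]' > path.dat && python3 steer.py path.dat
echo '[0.05, 0, 0, 0, -0.125, 0.05, 0, 0, 0, -0.125, 0.05, 0, 0, 0, -0.125, 0.05, 0, 0, 0, -0.125, 0.05, 0, 0, 0, -0.125, 0.05, 0, 0, 0, -0.125, 0.05, 0, 0, 0, -0.125, 0.05, 0, 0, 0, -0.125, 0.05, 0, 0, 0, -0.125, 0.05, 0, 0, 0, -0.125]' > path.dat && python3 steer.py path.dat
echo '[0.05, 0, 0, 0, -0.125, 0.05, 0, 0, 0, -0.125, 0.05, 0, 0, 0, -0.125, 0.05, 0, 0, 0, -0.125, 0.05, 0, 0, 0, -0.125, 0.05, 0, 0, 0, 0]' > path.dat && python3 steer.py path.dat
python3 cap.py; python3 -c "
from h import *
to(None);print(monitor.get_obs()['joint_pos'].round(2))"
```

```text
scene (array([391.78481013, 190.13924051]), array([387, 186,  10,   9,  79], dtype=int32))
wrist (array([307.11835507, 222.4663992 ]), array([290, 205,  36,  36, 997], dtype=int32))
tri (array([ 0.47467631, -0.24438853,  0.12700979]), [np.float64(0.0006562457307713232), np.float64(0.0006562457307714569)])
wrist on z .136 [ 0.47625839 -0.24525222  0.136     ]
clock: 7.05
ee_pos: [0.4692, -0.2553, 0.2992]
tool_rot: [0.828, 0.561, 0.0, -0.0]
force: [-0.0, -0.4, 0.4]
grip_width: 0.0502
finger_force: 0.0
clock: 7.88
ee_pos: [0.4692, -0.2554, 0.2993]
tool_rot: [0.343, 0.939, 0.0, 0.0]
force: [0.2, 0.5, -0.7]
grip_width: 0.0496
finger_force: 0.0
clock: 8.38
ee_pos: [0.469, -0.2555, 0.2991]
tool_rot: [0.038, 0.999, 0.0, 0.0]
force: [-1.1, -0.6, -0.9]
grip_width: 0.0503
finger_force: 0.0
scene (array([391.78481013, 190.13924051]), array([387, 186,  10,   9,  79], dtype=int32))
wrist (array([332.69300636, 227.44141689]), array([ 314,  209,   38,   38, 1101], dtype=int32))
tri (array([ 0.47713691, -0.24569202,  0.12585204]), [np.float64(0.0005687672207283144), np.float64(0.000568767220728269)])
wrist on z .136 [ 0.47508169 -0.24553999  0.136     ]
t 8.48 ee [ 0.4689 -0.2555  0.2992] yaw 3.055 zax [-0.     0.001 -1.   ] F [ 0.1  1.3 -0.1] w 0.05
[ 0.81  0.64 -0.71  1.52  0.44  1.14  1.49]
```

```bash
python3 -c "
from h import *
to((.4757,-.2454,.120))"
```

```text
t 8.48 ee [ 0.4689 -0.2555  0.2992] yaw 3.055 zax [-0.     0.001 -1.   ] F [ 0.1  1.3 -0.1] w 0.05
d_tool [-0.0059  0.0105  0.1792]
```

To row units: 0.03 m is 6, 0.02 m is 4.

```bash
echo '[0.055, -1.2, 2.1, 4, 0, 0.055, 0, 0, 6, 0, 0.055, 0, 0, 6, 0, 0.055, 0, 0, 6, 0, 0.055, 0, 0, 4, 0, 0.055, 0, 0, 4, 0]' > path.dat && python3 steer.py path.dat; python3 -c "
from h import *
to((.4757,-.2454,.120))"; echo '[0.055, 0, 0, 2, 0, 0.055, 0, 0, 2, 0, 0.055, 0, 0, 1.8, 0, 0.055, 0, 0, 0, 0]' > path.dat && python3 steer.py path.dat
echo '[0.02, 0, 0, 0, 0, 0.02, 0, 0, 0, 0, 0.02, 0, 0, 0, 0, 0.02, 0, 0, 0, 0, 0.02, 0, 0, 0, 0]' > path.dat && python3 steer.py path.dat
```

```text
clock: 8.98
ee_pos: [0.4755, -0.2452, 0.148]
tool_rot: [0.043, 0.999, 0.0, -0.0]
force: [-0.1, -0.6, -0.4]
grip_width: 0.0549
finger_force: 0.0
t 8.98 ee [ 0.4755 -0.2452  0.148 ] yaw 3.055 zax [-0.001  0.    -1.   ] F [-0.1 -0.6 -0.4] w 0.0549
d_tool [-0.0003 -0.0001  0.028 ]
clock: 9.32
ee_pos: [0.4754, -0.2453, 0.1195]
tool_rot: [0.041, 0.999, 0.0, -0.0]
force: [0.5, 0.5, -0.7]
grip_width: 0.0548
finger_force: 0.0
clock: 9.73
ee_pos: [0.476, -0.2458, 0.1214]
tool_rot: [0.041, 0.999, -0.0, 0.001]
force: [-0.9, -0.8, 5.5]
grip_width: 0.0282
finger_force: 56.7
```

```bash
echo '[0.02, 0, 0, -1, 0, 0.02, 0, 0, -2, 0, 0.02, 0, 0, -3, 0]' > path.dat && python3 steer.py path.dat;echo '[0.02, 0, 0, -4, 0, 0.02, 0, 0, -5, 0, 0.02, 0, 0, -5, 0, 0.02, 0, 0, -5, 0, 0.02, 0, 0, -3, 0, 0.02, 0, 0, -1, 0]' > path.dat && python3 steer.py path.dat; python3 -c "
from h import *
cv2.imwrite('pics/c.png',vision.camera('scene'));to((.442,.243,.25))
a=cv2.imread('pics/b.png');s=cv2.imread('pics/c.png');d=cv2.absdiff(a,s).max(2);print((d[135:190,344:372]>30).sum(),red(s))
cv2.imwrite('pics/c2.png',cv2.resize(s[80:240,320:480],(600,600),interpolation=2))"
```

```text
clock: 9.98
ee_pos: [0.4753, -0.2452, 0.151]
tool_rot: [0.041, 0.999, 0.0, -0.0]
force: [-0.1, -0.2, -0.5]
grip_width: 0.0284
finger_force: 56.8
clock: 10.48
ee_pos: [0.4761, -0.2453, 0.2685]
tool_rot: [0.041, 0.999, -0.001, 0.002]
force: [0.2, 0.3, -1.8]
grip_width: 0.0285
finger_force: 56.8
t 10.53 ee [ 0.476  -0.2454  0.2678] yaw 3.06 zax [ 0.003 -0.001 -1.   ] F [-0.2 -0.2 -0.7] w 0.0287
d_tool [0.0739 0.484  0.0172]
0 (array([562.98220641, 131.4519573 ]), array([552, 120,  24,  23, 281], dtype=int32))
```

View pics/c2.png

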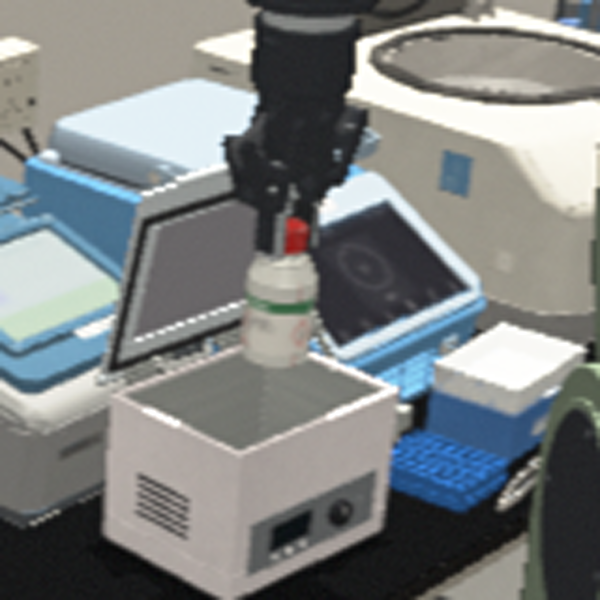

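The bottle hangs upright at (280,310) and the flap still leans on its stay with the gripper clear of it. I carry the bottle to the tray.

```bash
echo '[0.02, 2, 2, 0, 0, 0.02, 3, 4, 0, 0, 0.02, 2, 6, 0, 0, 0.02, 1, 7, 0, 0, 0.02, 0.8, 7, 0, 0, 0.02, 0.8, 7, 0, 0, 0.02, 0.8, 7, 0, 0, 0.02, 0.8, 7, 0, 0, 0.02, 0.8, 7, 0, 0, 0.02, 0.8, 7, 0, 0]' > path.dat && python3 steer.py path.dat;echo '[0.02, 0.6, 7, 0, 0, 0.02, 0.6, 7, 0, 0, 0.02, 0.4, 7, 0, 0, 0.02, 0, 6, 0, 0, 0.02, 0, 5, 0, 0, 0.02, 0, 3, 0, 0, 0.02, 0, 0.8, 0, 0, 0.02, 0, 0, 0, 0]' > path.dat && python3 steer.py path.dat
cat > tr.py <<'E'
from h import *
to((.444,.245,.16))
s=vision.camera('scene');t=vision.camera('top')
cv2.imwrite('pics/tr_%d.png'%int(monitor.get_obs()['clock']*100),np.hstack([cv2.resize(s[190:340,200:350],(400,400),interpolation=2),cv2.resize(t[220:320,185:285],(400,400),interpolation=2)]))
a=s[240:270,285:320].astype(int);k=np.argwhere(a[...,0]-a[...,2]>60)
if len(k): print("blue cap scene",k.mean(0)[::-1]+[285,240],len(k))
E
python3 tr.py;ls pics|grep tr_
```

```text
clock: 11.37
ee_pos: [0.436, 0.0653, 0.265]
tool_rot: [0.041, 0.999, -0.0, -0.0]
force: [1.3, -0.3, -1.6]
grip_width: 0.0283
finger_force: 56.9
clock: 12.03
ee_pos: [0.4429, 0.2435, 0.2648]
tool_rot: [0.04, 0.999, -0.0, -0.001]
force: [-0.3, 0.2, -1.2]
grip_width: 0.0283
finger_force: 56.9
t 12.03 ee [0.4429 0.2435 0.2648] yaw 3.061 zax [-0.001 -0.    -1.   ] F [-0.3  0.2 -1.2] w 0.0283
d_tool [-0.0011  0.0017  0.1048]
blue cap scene [297.69354839 255.08870968] 124
tr_1213.png
```

To row units: 0.03 m is 6, 0.025 m is 5.

```bash
echo '[0.02, 0, 0, 4, 0, 0.02, 0, 0, 6, 0, 0.02, 0, 0, 6, 0, 0.02, 0, 0, 6, 0, 0.02, 0, 0, 5, 0, 0.02, 0, 0, 3, 0, 0.02, 0, 0, 1.6, 0, 0.02, 0, 0, 0, 0]' > path.dat && python3 steer.py path.dat;echo '[0.02, 0, 0, 0.6, 0, 0.02, 0, 0, 0.4, 0]' > path.dat && python3 steer.py path.dat; python3 tr.py; ls pics|grep tr_
```

```text
clock: 12.8
ee_pos: [0.4431, 0.2418, 0.1064]
tool_rot: [0.041, 0.999, -0.001, -0.001]
force: [-0.2, 1.0, -2.0]
grip_width: 0.0284
finger_force: 56.9
clock: 12.97
ee_pos: [0.4439, 0.2427, 0.1032]
tool_rot: [0.041, 0.999, 0.0, 0.001]
force: [1.3, -0.7, -2.8]
grip_width: 0.0282
finger_force: 56.9
t 12.97 ee [0.4439 0.2427 0.1032] yaw 3.059 zax [ 0.001  0.001 -1.   ] F [ 1.3 -0.7 -2.8] w 0.0282
d_tool [-0.      0.0023 -0.0568]
blue cap scene [297.53658537 255.09756098] 123
tr_1213.png
tr_1306.png
```

To row units: 0.003 m is 0.6, 0.002 m is 0.4.

```bash
echo '[0.02, 0, 0, 0.6, 0, 0.02, 0, 0, 0.6, 0, 0.02, 0, 0, 0.4, 0]' > path.dat && python3 steer.py path.dat;echo '[0.02, 0, 0, 0.2, 0, 0.02, 0, 0, 0.2, 0]' > path.dat && python3 steer.py path.dat;echo '[0.02, 0, 0, 0.2, 0, 0.02, 0, 0, 0, 0]' > path.dat && python3 steer.py path.dat; python3 tr.py; ls pics|grep tr_
```

```text
clock: 13.32
ee_pos: [0.4434, 0.2429, 0.0943]
tool_rot: [0.041, 0.999, 0.0, 0.0]
force: [0.1, 0.4, -1.6]
grip_width: 0.0285
finger_force: 56.9
clock: 13.48
ee_pos: [0.4436, 0.2432, 0.0932]
tool_rot: [0.041, 0.999, 0.0, 0.001]
force: [-5.3, -3.9, 43.7]
grip_width: 0.0283
finger_force: 64.4
clock: 13.65
ee_pos: [0.4438, 0.2433, 0.0932]
tool_rot: [0.041, 0.999, 0.0, 0.001]
force: [-7.3, -4.1, 43.0]
grip_width: 0.0284
finger_force: 64.6
t 13.65 ee [0.4438 0.2433 0.0932] yaw 3.06 zax [ 0.002  0.001 -1.   ] F [-7.3 -4.1 43. ] w 0.0284
d_tool [-0.0002  0.0018 -0.0668]
blue cap scene [297.53658537 255.09756098] 123
tr_1213.png
tr_1306.png
tr_1375.png
```

To row units: -0.001 m is -0.2.

```bash
echo '[0.02, 0, 0, -0.2, 0, 0.02, 0, 0, 0, 0]' > path.dat && python3 steer.py path.dat; echo '[0.02, 0, 0, -0.12, 0, 0.02, 0, 0, 0, 0]' > path.dat && python3 steer.py path.dat
```

```text
clock: 13.92
ee_pos: [0.4436, 0.2431, 0.0933]
tool_rot: [0.041, 0.999, 0.0, 0.001]
force: [-3.0, -2.8, 21.3]
grip_width: 0.0283
finger_force: 61.0
clock: 14.08
ee_pos: [0.4435, 0.243, 0.0933]
tool_rot: [0.041, 0.999, 0.0, 0.0]
force: [-0.8, -0.7, 10.4]
grip_width: 0.0284
finger_force: 59.2
```

View pics/tr_1375.png

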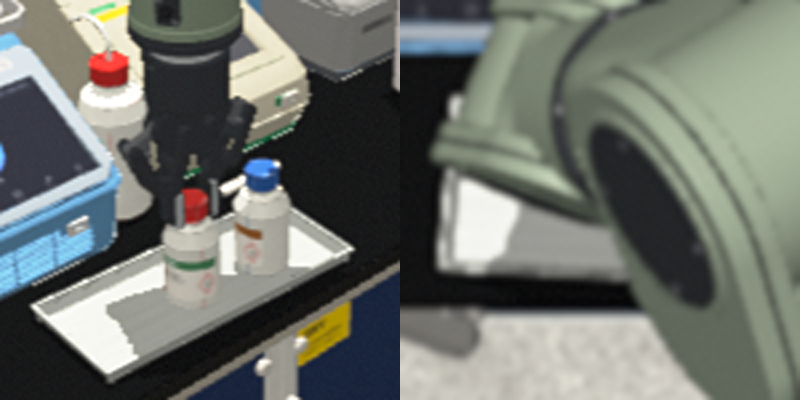

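The bottle stands upright on the tray floor, base at (190,300), beside the blue-capped one at (262,265). I release it and retreat straight up.

Careful with the scale: shifts go in units of 5 mm. That gives: -0.03 m is -6, -0.02 m is -4.

```bash
echo '[0.032, 0, 0, 0, 0, 0.036, 0, 0, 0, 0, 0.044, 0, 0, 0, 0, 0.05, 0, 0, 0, 0, 0.05, 0, 0, 0, 0]' > path.dat && python3 steer.py path.dat; echo '[0.05, 0, 0, -1, 0, 0.05, 0, 0, -3, 0, 0.05, 0, 0, -6, 0, 0.05, 0, 0, -6, 0, 0.05, 0, 0, -6, 0, 0.05, 0, 0, -6, 0, 0.05, 0, 0, -4, 0]' > path.dat && python3 steer.py path.dat; echo '[0.05, 4, -6, -2, 0, 0.05, 4, -6, 0, 0, 0.05, 4, -6, 0, 0, 0.05, 0, -6, 0, 0, 0.05, 0, -6, 0, 0, 0.05, 0, -6, 0, 0, 0.05, 0, 0, 0, 0, 0.05, 0, 0, 0, 0]' > path.dat && python3 steer.py path.dat
python3 - <<'E'
from h import *
to(None)
s=vision.camera('scene');t=vision.camera('top')
b=cv2.imread('pics/b.png');d=cv2.absdiff(b,s).max(2);print("flap diff",(d[135:190,344:372]>30).sum())
cv2.imwrite('pics/fin.png',np.hstack([cv2.resize(s[80:330,200:450],(400,400),interpolation=2),cv2.resize(t[180:320,140:280],(400,400),interpolation=2)]))
E
```

```text
clock: 14.5
ee_pos: [0.4433, 0.2429, 0.093]
tool_rot: [0.041, 0.999, 0.0, -0.0]
force: [-0.1, 0.1, 0.1]
grip_width: 0.0501
finger_force: 0.0
clock: 15.08
ee_pos: [0.4433, 0.2431, 0.256]
tool_rot: [0.041, 0.999, 0.001, 0.001]
force: [-0.2, -0.5, 0.8]
grip_width: 0.0497
finger_force: 0.0
clock: 15.75
ee_pos: [0.3688, 0.0672, 0.2634]
tool_rot: [0.042, 0.999, -0.0, 0.0]
force: [1.0, 0.3, -0.4]
grip_width: 0.0501
finger_force: 0.0
t 15.75 ee [0.3688 0.0672 0.2634] yaw 3.057 zax [ 0. -0. -1.] F [ 1.   0.3 -0.4] w 0.0501
flap diff 1062
```

View pics/fin.png

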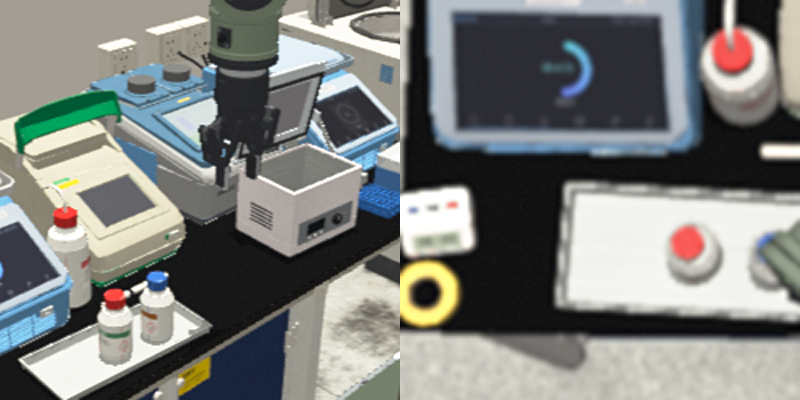

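Both bottles stand upright in the tray, red cap at (115,297) and blue at (157,280). The flap is still propped at (310,110); the large picture difference there is the gripper in front of it. I hand the job in.

```bash
python3 -c "
from plant import arm, vision, monitor
print(arm.job_done())"
```

```text
the job is handed in; nothing more can be done
None
```

The flap stands propped on its stay, the bottle stands upright in the tray beside the parked one, and the job was handed in at about 16 s on the robot's clock (no verdict was returned).

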